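# Drop-gauge check of a sleeve, stop plate held open

### The arm

A 6-joint arm with a two-finger parallel gripper is mounted at the origin on a cart in front of the work surface, level with it; the furniture and walls round the work are solid. World frame = base frame: x ahead of the robot, y to its left, z up, the work surface at z = 0. Lengths are in m, angles in degrees, forces in N, time in s.
With the tool pointing down it reaches from about 0.4 to 0.825 m from the base axis. Payload 7 kg.
Tool frame: the origin (TCP) lies at the centre of the arm's flange, where the gripper is bolted on; the fingertips stand 178 mm ahead of it and the grasp point (between the pads) lies 159 mm ahead of it (tip_reach is the distance from the TCP to the fingertips, in m); z points along the fingers, y is the line along which they close (so a half turn about z gives the same grasp; the last joint's range is limited). The gripper opens to 88 mm and grips with 3 to 60 N. Pads are 19 mm wide; open, the fingers measure 130 mm over their backs; the gripper's body (78 mm by 193 mm) begins 47 mm behind the grasp point.
Start: joints at [82.684, 20.546, 0.682, 0, -70.136, -16.507], TCP at [0.273, 0.617, 0.405] pointing down, gripper open.
Joint ranges: [-176.03, 176.03], [-82.01, 121.73], [-58.28, 71.71], [-173.87, 95.51], [-174.79, -0.11], [-173.66, 173.66]. Speed limits (degrees/s): [136.94, 136.94, 172.46, 180, 180, 180].

### API

Orientations are given as [roll, pitch, yaw] about the fixed x, y, z axes, in that order (R = Rz(yaw) Ry(pitch) Rx(roll)).
In Python, from plant import * gives the robot as it stands.
- The arm moves only by the shell command python3 -m handwheel 'ROWS'. ROWS is JSON, a list of rows, each a list of 7 numbers: the opening, from -1 (shut) to 1 (fully open), then the shift along the tool's x, y, z as a fraction of full scale, then the turn, a rotation vector about the tool's x, y, z as a fraction of full scale. A call has 1 to 5 rows; each row shifts and turns the commanded pose from where the row before left it, along the tool's axes as they then stand; what a row does not reach is not made up. Full scale, the value 1, is 0.025 m for a shift and 6 degrees for a turn. A row lasts 1/8 s, in which the tool goes at most 62.5 mm and 10.7 degrees, less where a joint would pass 70% of its speed; a pose out of reach is approached as far as the arm can. A call with a number of a shift or a turn outside -1 to 1 is refused whole. A call with a gripper value outside its range is refused whole. The fingers move at their own pace and stop on an object; the grip force is fixed at half the most. Time passes only in rows, so rows that do not move let the fingers close. It gives the time, the measured TCP pose, the force, the opening and the grip force at its end, in the units of the state.
- get_obs(): the state, without advancing time (a new reading comes with each control period).
- snapshot(name): name is "side" or "top"; returns a dict with "color" (420x560x3 uint8, red, green, blue), "fx", "fy", "cx", "cy" (pixels), "k1" (the pictures are not rectified: a ray, as slopes to the right and down, at radius r is drawn at 1 + k1 r^2 times it, then the intrinsics apply), "R" (3x3) and "t" (3): a world point X has camera coordinates R X + t. Camera axes: x right, y down, z forward; pixel columns grow to the right and rows downward; lengths in m; the calibration is good to about 2 mm. A picture is of the moment at which its call begins. There is no depth.
- close_job(): hands the job in; it is judged then, once.
The state is a dict: "clock": time; "joint_pos": joint angles; "qvel": joint speeds; "tau": joint torques, N m; "tool_pos": TCP position; "orientation": TCP orientation; "force": force on the tool from outside, world axes, zero at the start; "moment": the same for the moment, N m; "opening": finger opening in m; "gripper_force": force on a finger pad.
Only numpy, scipy, OpenCV 4.12 (cv2) and the standard library are available. Lean on these libraries where they do the work, as an engineer would, in place of code of your own. Each camera call takes 0.05 s, during which the arm holds its last target. There are 200 camera calls.

### The job

Of the two plain steel sleeves on the bench, set the one whose bore is too small for the gauge pin in the reject tray, slide the other onto the pin until it rests on the spring-loaded stop plate, and let go of it. Then draw the stop plate out by its knob until its pointer stands between the two long lines of the scale, so that the sleeve drops to the foot of the pin, and keep it drawn there: finish while still holding the knob, because the spring would shut the plate over the sleeve. Do not push the other things on the bench about.

Things in the scene. Friction and masses are not known exactly. Their poses are not given: they have to be found in the camera images.
- gauge: Drop gauge, fixed to the bench: grey base x -125 to 40, y -50 to 50 mm, 12 mm thick. Origin on the bench under the upright gauge pin's axis (pin 20 mm in diameter), z up; the stop plate is drawn along its -x (towards the robot, up to 0.35 rad askew). Guide cheeks (x -85 to -35, y +-26 to +-36) are 47 mm high; the scale bar (x -125 to -35, y 36 to 50) with the lines is 45 mm high.
- pin_tip (a point): Centre of the top of the gauge pin, 82 mm above the bench; the tip is chamfered 3.5 mm.
- pin_foot (a point): On the pin's axis, on the top of the base plate, 12 mm above the bench: here the underside of the dropped sleeve comes to lie.
- stop_plate (a joint): Draw of the stop plate (m): 0 home, growing as it is pulled out, end stop 0.060. Fork-shaped steel plate, 48 mm wide, underside 42 and top 47 mm above the bench; at home its tines straddle the pin and a sleeve rests on them. A spring pulls it home: 3 N at 0, 8.4 N at 0.045. The pointer is between the long lines at 0.040 to 0.050; a sleeve on the pin falls past about 0.030.
- knob_top (a point): Centre of the top of the stop plate's black knob, which moves with the plate: upright round post 18 mm in diameter, from 52 mm (26 mm wide foot below that) to 92 mm above the bench, 85 mm from the pin's axis along the gauge's -x when home.
- sleeve_fit: Steel sleeve, loose, standing upright on the bench: outer diameter 36 mm, height 26 mm, bore 23 mm (goes over the pin). Origin: centre of its underside, z along its bore. 0.10 kg.
- sleeve_tight: Steel sleeve, loose, standing upright on the bench: outer diameter 36 mm, height 26 mm, bore only 14 mm (does not go over the pin). Origin: centre of its underside, z along its bore. 0.13 kg. The two sleeves and the bearing swap places between starts.
- reject_tray: Dark steel open tray fixed to the bench, 130 x 130 mm outside, 18 mm high, walls and floor 4 mm thick. Origin: centre of its underside; sides along its x and y.
- bearing_6004: Ball bearing lying flat, 42 mm in diameter, 12 mm high, near the sleeves. Origin: centre of its underside. Leave it.
- seal_45: Black oil seal ring lying flat, 62 mm in diameter, 8 mm high. Origin: centre of its underside. Leave it.
- box_torvex: Grey and white carton 64 x 64 x 26 mm. Origin: centre of its underside. Leave it.
Mind the look-alikes: they are no part of the job. Leave any yellow look-alike of the sleeve_tight alone.

How it is judged:
By the outcome, as a careful person would: the job done as asked, in the order asked, and still so for the second after the job is handed in, while the arm keeps its last pose, push and grip.
It also fails if it takes over 72 s, if anything falls off the work surface, if the arm or the gripper's body presses on something with over 40 N, if the wrist force passes 120 N, or if a joint passes its speed limit or range.

## Working session

There is one attempt and no reset: what is moved stays moved. The work goes in short steps, Python scripts to look and compute and a shell command to move; the robot and the scene stay as the last step left them, time stands still between calls to the robot, and variables do not carry over. Pictures are saved under pics/ and viewed, at most 10 in all, crops included, and the job is handed in when it is done.

```bash
ls; mkdir -p pics; cat > h.py <<'E'
from plant import *
import numpy as np, cv2
def snap(n,f):
    s=snapshot(n); cv2.imwrite('pics/'+f,s['color'][:,:,::-1]); np.savez('pics/'+n+'.npz',**s); return s
def px2w(n,u,v,z):
    s=np.load('pics/'+n+'.npz'); K=np.array([[s['fx'],0,s['cx']],[0,s['fy'],s['cy']],[0,0,1.]])
    p=cv2.undistortPoints(np.array([[[u,v]]],float),K,np.array([float(s['k1']),0,0,0]))[0,0]
    R=s['R'];t=s['t']; c=-R.T@t; d=R.T@np.array([p[0],p[1],1]); return c+d*(z-c[2])/d[2]
def w2px(n,X):
    s=np.load('pics/'+n+'.npz'); c=s['R']@np.array(X,float)+s['t']; x,y=c[:2]/c[2]; k=1+s['k1']*(x*x+y*y)
    return s['fx']*x*k+s['cx'], s['fy']*y*k+s['cy']
E
python3 - <<'E'
from h import *
a=snap('top','t0.png');b=snap('side','s0.png')
for s in(a,b): print({k:s[k] for k in s if k!='color'}, -s['R'].T@s['t'])
print(get_obs())
cv2.imwrite('pics/both.png',np.hstack([cv2.resize(a['color'],(800,600))[:,:,::-1]]))
E
```

```text
pics
{'fx': 453.2039814463768, 'fy': 453.2039814463768, 'cx': 280.3538798195383, 'cy': 215.46155555157435, 'k1': -0.05215550552986705, 'R': array([[-0.00974602, -0.99986231,  0.01343037],
       [-0.98126725,  0.00697873, -0.19252504],
       [ 0.1924048 , -0.01505513, -0.98120015]]), 't': array([-0.0478076 ,  0.58024513,  1.1596987 ])} [ 0.345778   -0.03439098  1.25025033]
{'fx': 459.4742956990356, 'fy': 459.4742956990356, 'cx': 284.93670965547193, 'cy': 208.785973126992, 'k1': 0.022949484072549684, 'R': array([[ 0.96051737, -0.27817762,  0.00485676],
       [-0.12578666, -0.44976601, -0.88424445],
       [ 0.24816142,  0.84872125, -0.4669991 ]]), 't': array([-0.56816578,  0.14523506,  1.13877656])} [ 0.28140133 -1.05923307  0.66299037]
{'clock': 0.1, 'joint_pos': array([ 8.26839702e+01,  2.05863817e+01,  6.38365784e-01, -1.60282228e-02,
       -7.01350565e+01, -1.65065137e+01]), 'qvel': array([ 0.05218268, -0.20118122,  0.11520159,  0.03869251,  0.00225596,
       -0.08568151]), 'tau': array([-2.54813829e-03, -5.84162772e+01,  2.93746394e+01,  7.01556042e+00,
        1.00891685e-02, -5.57724218e-05]), 'tool_pos': array([0.2725781 , 0.61732614, 0.40382727]), 'orientation': array([ 1.79916070e+02, -9.15745147e-03, -2.38279942e+01]), 'force': array([-0.18303414, -0.02453333, -0.6342279 ]), 'moment': array([ 0.02896077, -0.00808863, -0.02222069]), 'gripper_force': 0.0, 'opening': 0.08769677092906235}
```

View pics/both.png

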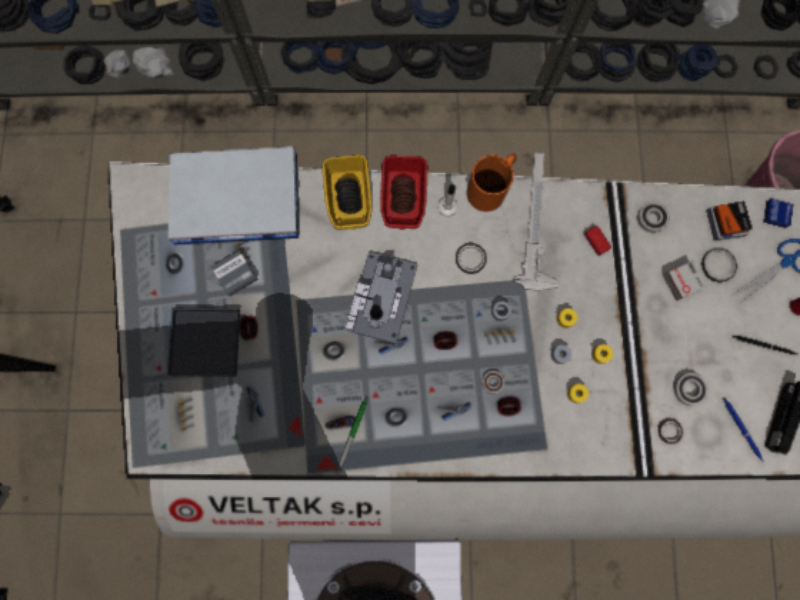

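View pics/s0.png

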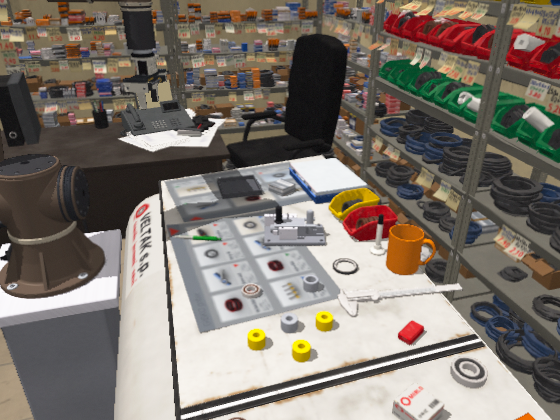

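Top view: steel sleeves at about (502,310) and (562,352) in the 800-px picture, the bearing at (492,380), yellow look-alikes around the second sleeve, gauge at (382,290), and dark tray at (205,340). The side view agrees. Next I'll enlarge the sleeves and gauge.

```bash
python3 - <<'E'
import cv2,numpy as np
a=cv2.imread('pics/t0.png')
# crops: sleeves u 325-430 v 200-285 ; gauge u 235-300, v 165-245
A=cv2.resize(a[200:290,325:433],None,fx=5,fy=5,interpolation=cv2.INTER_CUBIC)[:, :540]
B=cv2.resize(a[168:243,238:298],None,fx=6,fy=6,interpolation=cv2.INTER_CUBIC)
C=np.zeros((450,800,3),np.uint8); C[:450,:540]=A[:450]; b=cv2.resize(B,(260,325)); C[:325,540:]=b
cv2.imwrite('pics/c1.png',C)
s=cv2.imread('pics/s0.png')
A=cv2.resize(s[265:340,235:345],None,fx=4,fy=4,interpolation=cv2.INTER_CUBIC)
B=cv2.resize(s[195:255,255:335],None,fx=4,fy=4,interpolation=cv2.INTER_CUBIC)
C=np.zeros((300,760,3),np.uint8); C[:300,:440]=A; C[:240,440:760]=B
cv2.imwrite('pics/c2.png',C)
E
```

```text
(no output)
```

View pics/c1.png

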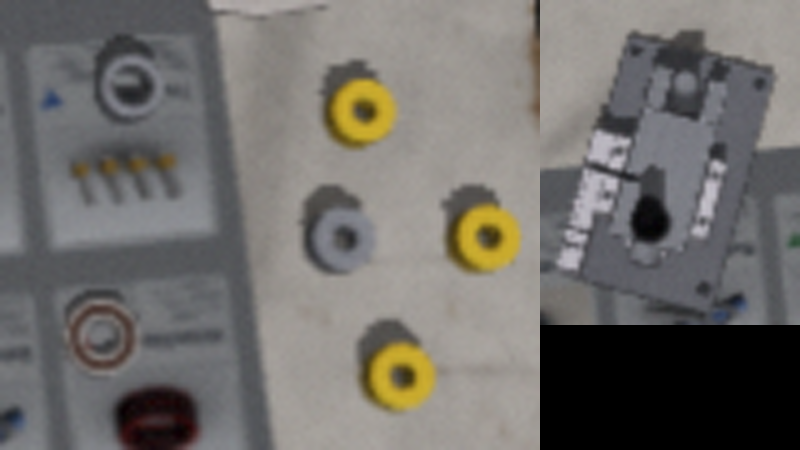

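View pics/c2.png

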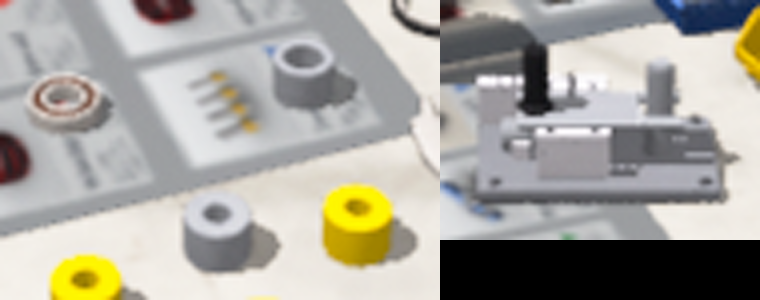

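Crops: the thin-walled (fit) sleeve's bore is at top px (351,217). The small-bore grey one is at (393.6,247.4), with yellow look-alikes around it. Pin tip is at (271,186) and knob top at (263,219). In the side view, pin tip is (310,210.5) and knob (279.5,206).

```bash
python3 - <<'E'
from h import *
np.set_printoptions(precision=4,suppress=True)
P=lambda *a:print(a,px2w(*a))
P('top',351,217,.026);P('side',235+302/4,265+58/4,.026)
P('top',393.6,247.4,.026);P('side',235+217/4,265+212/4,.026)
P('top',271.1,186.2,.082);P('side',310,210.5,.082)
P('top',263,218.9,.092);P('side',279.5,206.2,.092)
for u,v in((172,308),(240,308),(237,375),(168,372)):P('top',u/1.4286,v/1.4286,.018)
for u,v in((365,110),(490,237),(402,376)):P('top',325+u/5,200+v/5,.026)
P('top',325+100/5,200+335/5,.012)
E
```

```text
('top', 351, 217, 0.026) [ 0.5801 -0.2482  0.026 ]
('side', 310.5, 279.5, 0.026) [ 0.5797 -0.2517  0.026 ]
('top', 393.6, 247.4, 0.026) [ 0.4947 -0.362   0.026 ]
('side', 289.25, 318.0, 0.026) [ 0.4953 -0.3634  0.026 ]
('top', 271.1, 186.2, 0.082) [ 0.6544 -0.0285  0.082 ]
('side', 310, 210.5, 0.082) [ 0.6523 -0.031   0.082 ]
('top', 263, 218.9, 0.092) [ 0.5641 -0.007   0.092 ]
('side', 279.5, 206.2, 0.092) [ 0.5749 -0.0033  0.092 ]
('top', 120.39759204815903, 215.59568808623825, 0.018) [0.5902 0.3907 0.018 ]
('top', 167.99664006719865, 215.59568808623825, 0.018) [0.5892 0.258  0.018 ]
('top', 165.89668206635866, 262.4947501049979, 0.018) [0.4594 0.259  0.018 ]
('top', 117.59764804703906, 260.3947921041579, 0.018) [0.4658 0.3914 0.018 ]
('top', 398.0, 222.0, 0.026) [ 0.5651 -0.3783  0.026 ]
('top', 423.0, 247.4, 0.026) [ 0.4938 -0.4435  0.026 ]
('top', 405.4, 275.2, 0.026) [ 0.4187 -0.39    0.026 ]
('top', 345.0, 267.0, 0.012) [ 0.4438 -0.2287  0.012 ]
```

```bash
cat >> h.py <<'E'
from scipy.spatial.transform import Rotation as Ro
def go(x,y,z,yaw=None,start=None,ryaw=None):
    "units of total shift in tool axes, and turn, from measured (or given) pose"
    o=get_obs(); p=np.array(o['tool_pos'] if start is None else start); e=o['orientation']
    R=Ro.from_euler('xyz',e if ryaw is None else [180,0,ryaw],degrees=True)
    d=R.inv().apply(np.array([x,y,z])-p)/.025
    print('shift units',np.round(d,2), 'turn units', None if yaw is None else np.round((R.inv()*Ro.from_euler('xyz',[180,0,yaw],degrees=True)).as_rotvec(degrees=True)/6,2))
E
python3 -m handwheel '[[0.5,0,0,0,0,0,0.93],[0.5,0,0,0,0,0,0.93]]'
python3 -c "
from h import *
go(.53,0,.39,-35); go(.495,-.363,.25,start=[.53,0,.39])"
```

```text
clock: 0.35
tool_pos: [0.2726, 0.6174, 0.4041]
orientation: [179.9, -0.0, -35.2]
force: [0.3, 0.4, 0.3]
opening: 0.073
gripper_force: 0.0
shift units [22.64 14.26  0.58] turn units [ 0.01 -0.   -0.03]
shift units [ 7.22 12.67  5.62] turn units None
```

```bash

python3 -m handwheel '[[0.4,0.98,0.62,0.03,0,0,0],[0.4,0.98,0.62,0.03,0,0,0],[0.4,0.98,0.62,0.03,0,0,0],[0.4,0.98,0.62,0.03,0,0,0],[0.4,0.98,0.62,0.03,0,0,0]]' >/dev/null
python3 -m handwheel '[[0.4,0.98,0.62,0.03,0,0,0],[0.4,0.98,0.62,0.03,0,0,0],[0.4,0.98,0.62,0.03,0,0,0],[0.4,0.98,0.62,0.03,0,0,0],[0.4,0.98,0.62,0.03,0,0,0]]' >/dev/null
python3 -m handwheel '[[0.4,0.98,0.62,0.03,0,0,0],[0.4,0.98,0.62,0.03,0,0,0],[0.4,0.98,0.62,0.03,0,0,0],[0.4,0.98,0.62,0.03,0,0,0],[0.4,0.98,0.62,0.03,0,0,0]]' 
python3 -m handwheel '[[0.4,0.98,0.62,0.03,0,0,0],[0.4,0.98,0.62,0.03,0,0,0],[0.4,0.98,0.62,0.03,0,0,0],[0.4,0.98,0.62,0.03,0,0,0],[0.4,0.98,0.62,0.03,0,0,0]]' >/dev/null
python3 -m handwheel '[[0.4,0.88,0.62,0.03,0,0,0],[0.4,0.88,0.62,0.03,0,0,0],[0.4,0.88,0.62,0.03,0,0,0]]'
python3 -m handwheel '[[0.4,0.55,0.98,0.4,0,0,0],[0.4,0.55,0.98,0.4,0,0,0],[0.4,0.55,0.98,0.4,0,0,0],[0.4,0.55,0.98,0.4,0,0,0],[0.4,0.55,0.98,0.4,0,0,0]]'
python3 -m handwheel '[[0.4,0.55,0.98,0.4,0,0,0],[0.4,0.55,0.98,0.4,0,0,0],[0.4,0.55,0.98,0.4,0,0,0],[0.4,0.55,0.98,0.4,0,0,0],[0.4,0.55,0.98,0.4,0,0,0]]'
python3 -c "
from h import *
go(.495,-.363,.25,-35)"
```

```text
clock: 2.22
tool_pos: [0.4407, 0.2144, 0.3935]
orientation: [-180.0, -0.0, -35.0]
force: [0.3, 0.4, 0.5]
opening: 0.0613
gripper_force: 0.0
clock: 3.22
tool_pos: [0.5237, 0.0048, 0.3874]
orientation: [-180.0, -0.0, -35.0]
force: [0.5, -0.0, 0.2]
opening: 0.0614
gripper_force: 0.0
clock: 3.85
tool_pos: [0.5092, -0.1349, 0.3372]
orientation: [-180.0, -0.0, -35.0]
force: [-0.6, -0.4, 0.1]
opening: 0.0612
gripper_force: 0.0
clock: 4.47
tool_pos: [0.4951, -0.2745, 0.2872]
orientation: [-180.0, -0.0, -35.0]
force: [0.9, -0.0, 0.1]
opening: 0.0611
gripper_force: 0.0
shift units [2.03 2.9  1.49] turn units [-0. -0.  0.]
```

```bash

python3 -m handwheel '[[0.3,0.68,0.97,0.5,0,0,0],[0.3,0.68,0.97,0.5,0,0,0],[0.3,0.68,0.97,0.5,0,0,0],[0.3,0,0,0,0,0,0]]'
python3 -c "
from h import *
go(.495,-.3625,.182,-35)"
```

```text
clock: 4.97
tool_pos: [0.4947, -0.3637, 0.2485]
orientation: [180.0, 0.1, -35.1]
force: [-0.2, 0.2, 0.0]
opening: 0.057
gripper_force: 0.0
shift units [-0.01 -0.05  2.66] turn units [ 0.01  0.02 -0.02]
```

```bash

python3 -m handwheel '[[0.3,0,-0.05,0.9,0,0,0],[0.3,0,0,0.9,0,0,0],[0.3,0,0,0.86,0,0,0],[0.3,0,0,0,0,0,0]]'
python3 -m handwheel '[[-1,0,0,0,0,0,0],[-1,0,0,0,0,0,0],[-1,0,0,0,0,0,0],[-1,0,0,0,0,0,0],[-1,0,0,0,0,0,0]]'
python3 -m handwheel '[[-1,0,0,-0.5,0,0,0],[-1,0,0,-1,0,0,0],[-1,0,0,-1,0,0,0],[-1,0,0,-1,0,0,0]]'
python3 -c "
from h import *
snap('side','s1.png')
go(.526,.325,.28,0)
print(w2px('side',[.495,-.363,.1]))
s=cv2.imread('pics/s1.png')
cv2.imwrite('pics/s1c.png',cv2.resize(s[170:360,190:400],None,fx=2,fy=2))
"
```

```text
clock: 5.48
tool_pos: [0.4958, -0.3603, 0.1824]
orientation: [180.0, 0.2, -35.0]
force: [0.1, 0.5, -0.5]
opening: 0.0574
gripper_force: 0.0
clock: 6.1
tool_pos: [0.497, -0.361, 0.1846]
orientation: [-180.0, -0.1, -35.0]
force: [-1.0, -1.4, 6.8]
opening: 0.0356
gripper_force: 30.0
clock: 6.6
tool_pos: [0.4966, -0.3607, 0.2722]
orientation: [-180.0, -0.0, -35.0]
force: [0.5, -0.4, -2.5]
opening: 0.0353
gripper_force: 30.0
shift units [-14.79 -23.15  -0.22] turn units [ 0.01 -0.05 -5.82]
(np.float64(289.3755277480006), np.float64(288.8017629586101))
```

View pics/s1c.png

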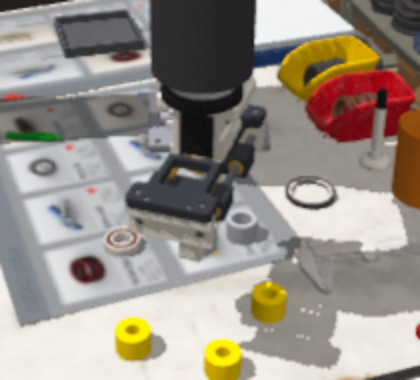

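The tight sleeve is gripped (opening 35.3 mm) and lifted, and only the three yellow ones remain at its old spot. Next is the tray.

```bash

python3 -m handwheel '[[-1,-0.6,-0.9,-0.6,0,0,0],[-1,-0.6,-0.94,-0.6,0,0,0],[-1,-0.6,-0.94,-0.6,0,0,0],[-1,-0.6,-0.94,0,0,0,0],[-1,-0.6,-0.94,0,0,0,0]]' >/dev/null
python3 -m handwheel '[[-1,-0.6,-0.94,0,0,0,0],[-1,-0.6,-0.94,0,0,0,0],[-1,-0.6,-0.94,0,0,0,0],[-1,-0.6,-0.94,0,0,0,0],[-1,-0.6,-0.94,0,0,0,0]]'
python3 -m handwheel '[[-1,-0.6,-0.94,0,0,0,0],[-1,-0.6,-0.94,0,0,0,0],[-1,-0.6,-0.94,0,0,0,0],[-1,-0.6,-0.94,0,0,0,0],[-1,-0.6,-0.94,0,0,0,0]]' >/dev/null
python3 -m handwheel '[[-1,-0.6,-0.94,0,0,0,0],[-1,-0.6,-0.94,0,0,0,0],[-1,-0.6,-0.94,0,0,0,0],[-1,-0.6,-0.94,0,0,0,0],[-1,-0.6,-0.94,0,0,0,0]]'
python3 -c "
from h import *
go(.526,.325,.30,-35)"
```

```text
clock: 7.9
tool_pos: [0.5078, -0.0821, 0.3163]
orientation: [-180.0, -0.0, -35.0]
force: [0.6, 0.2, -1.8]
opening: 0.0356
gripper_force: 30.0
clock: 9.15
tool_pos: [0.5196, 0.1963, 0.3162]
orientation: [-180.0, 0.0, -35.0]
force: [0.3, -0.3, -0.6]
opening: 0.0358
gripper_force: 30.0
shift units [-2.74 -4.36  0.65] turn units [-0.  0.  0.]
```

```bash

python3 -m handwheel '[[-1,-0.55,-0.87,0.13,0,0,0],[-1,-0.55,-0.87,0.13,0,0,0],[-1,-0.55,-0.87,0.13,0,0,0],[-1,-0.55,-0.87,0.13,0,0,0],[-1,-0.55,-0.87,0.13,0,0,0]]'
python3 -m handwheel '[[-1,0,0,1,0,0,0],[-1,0,0,1,0,0,0],[-1,0,0,1,0,0,0],[-1,0,0,1,0,0,0],[-1,0,0,0.25,0,0,0]]'
python3 -m handwheel '[[-1,0,0,0.1,0,0,0],[-1,0,0,0,0,0,0]]'
```

```text
clock: 9.78
tool_pos: [0.526, 0.3257, 0.2993]
orientation: [180.0, 0.0, -35.0]
force: [0.2, 1.2, -0.7]
opening: 0.0355
gripper_force: 30.0
clock: 10.4
tool_pos: [0.5255, 0.3242, 0.1915]
orientation: [179.8, 0.0, -35.0]
force: [-0.2, 0.5, -0.8]
opening: 0.0358
gripper_force: 30.0
clock: 10.65
tool_pos: [0.5262, 0.3244, 0.1916]
orientation: [-179.9, -0.0, -35.0]
force: [-0.3, 0.1, -1.2]
opening: 0.0354
gripper_force: 30.0
```

```bash

python3 -m handwheel '[[-1,0,0,0.1,0,0,0],[-1,0,0,0.05,0,0,0],[-1,0,0,0,0,0,0]]'
python3 -m handwheel '[[0.1,0,0,0,0,0,0],[0.1,0,0,0,0,0,0],[0.1,0,0,0,0,0,0],[0.1,0,0,0,0,0,0]]'
python3 -m handwheel '[[0.1,0,0,-0.5,0,0,0],[0.1,0,0,-1,0,0,0],[0.1,0,0,-1,0,0,0],[0.1,0,0,-1,0,0,0],[0.1,0,0,-1,0,0,0]]'
python3 -c "
from h import *
go(.58,-.250,.31,-16.5,ryaw=-16.5)"
```

```text
clock: 11.02
tool_pos: [0.5261, 0.3243, 0.1886]
orientation: [-179.9, -0.0, -35.0]
force: [-2.5, -0.2, 6.8]
opening: 0.0361
gripper_force: 30.0
clock: 11.52
tool_pos: [0.5259, 0.3239, 0.1871]
orientation: [180.0, 0.0, -35.0]
force: [0.1, 0.4, 1.0]
opening: 0.0483
gripper_force: 0.0
clock: 12.15
tool_pos: [0.5259, 0.3239, 0.3015]
orientation: [-180.0, -0.0, -35.0]
force: [0.4, 0.6, 0.0]
opening: 0.0483
gripper_force: 0.0
shift units [ 8.6  21.4  -0.34] turn units [0. 0. 0.]
```

```bash

python3 -m handwheel '[[0.3,0,0,-0.3,0,0,-0.77],[0.3,0,0,0,0,0,-0.77],[0.3,0,0,0,0,0,-0.77],[0.3,0,0,0,0,0,-0.77]]' >/dev/null
python3 -m handwheel '[[0.3,0.39,0.97,0,0,0,0],[0.3,0.39,0.97,0,0,0,0],[0.3,0.39,0.97,0,0,0,0],[0.3,0.39,0.97,0,0,0,0],[0.3,0.39,0.97,0,0,0,0]]' >/dev/null
python3 -m handwheel '[[0.3,0.39,0.97,0,0,0,0],[0.3,0.39,0.97,0,0,0,0],[0.3,0.39,0.97,0,0,0,0],[0.3,0.39,0.97,0,0,0,0],[0.3,0.39,0.97,0,0,0,0]]' 
python3 -m handwheel '[[0.3,0.39,0.97,0,0,0,0],[0.3,0.39,0.97,0,0,0,0],[0.3,0.39,0.97,0,0,0,0],[0.3,0.39,0.97,0,0,0,0],[0.3,0.39,0.97,0,0,0,0]]' >/dev/null
python3 -m handwheel '[[0.3,0.39,0.97,0,0,0,0],[0.3,0.39,0.97,0,0,0,0],[0.3,0.39,0.97,0,0,0,0],[0.3,0.39,0.97,0,0,0,0],[0.3,0.39,0.97,0,0,0,0]]'
python3 -c "
from h import *
go(.58,-.250,.23,-16.5)
s=snap('top','t1.png')['color'][:,:,::-1]
A=cv2.resize(s[200:275,105:185],None,fx=4,fy=4,interpolation=cv2.INTER_CUBIC)
B=cv2.resize(s[165:245,230:310],None,fx=6,fy=6,interpolation=cv2.INTER_CUBIC)
C=np.zeros((480,800,3),np.uint8);C[:300,:320]=A;C[:,320:]=B
cv2.imwrite('pics/c3.png',C)
"
```

```text
clock: 13.9
tool_pos: [0.5502, 0.0615, 0.3074]
orientation: [-180.0, -0.0, -16.6]
force: [-0.8, 1.0, 0.4]
opening: 0.0566
gripper_force: 0.0
clock: 15.15
tool_pos: [0.5741, -0.1986, 0.3074]
orientation: [180.0, -0.0, -16.6]
force: [-0.4, 0.2, 0.3]
opening: 0.0568
gripper_force: 0.0
shift units [0.81 1.9  3.1 ] turn units [ 0.   -0.   -0.01]
```

View pics/c3.png

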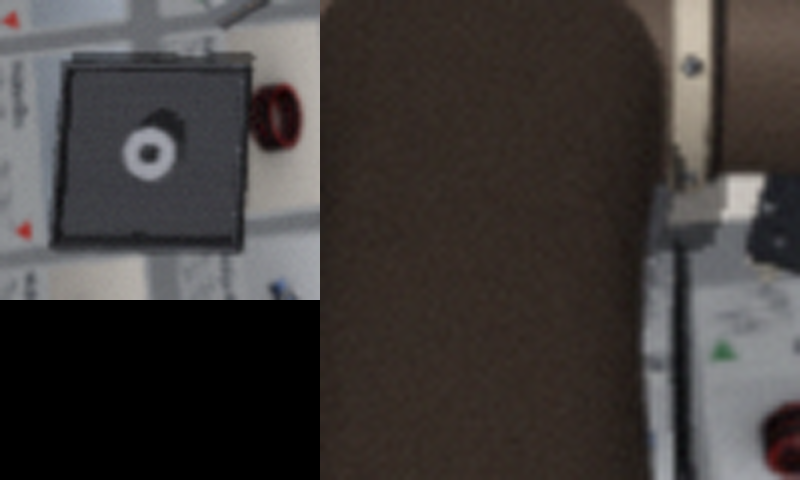

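The tight sleeve stands upright in the middle of the tray; the arm hides the gauge here. Now I'll grasp the other sleeve.

```bash

python3 -m handwheel '[[0.3,0.41,0.95,0.9,0,0,0],[0.3,0.41,0.95,0.9,0,0,0],[0.3,0,0,0.9,0,0,0],[0.3,0,0,0,0,0,0]]'
python3 -c "
from h import *
go(.58,-.250,.186,-16.5)"
```

```text
clock: 15.7
tool_pos: [0.5796, -0.2489, 0.238]
orientation: [180.0, 0.2, -16.6]
force: [0.0, -0.3, 0.1]
opening: 0.0569
gripper_force: 0.0
shift units [0.04 0.04 2.08] turn units [ 0.    0.04 -0.02]
```

```bash

python3 -m handwheel '[[0.3,0,0.04,0.9,0,0,0],[0.3,0,0,0.9,0,0,0],[0.3,0,0,0.3,0,0,0],[0.3,0,0,0,0,0,0]]'
python3 -m handwheel '[[-1,0,0,0,0,0,0],[-1,0,0,0,0,0,0],[-1,0,0,0,0,0,0],[-1,0,0,0,0,0,0],[-1,0,0,0,0,0,0]]'
python3 -c "
from h import *
print(get_obs()['tool_pos'])
go(.6535,-.0298,.31,-16.5)"
python3 -m handwheel '[[-1,0,0,-0.5,0,0,0],[-1,0,0,-1,0,0,0],[-1,0,0,-1,0,0,0],[-1,0,0,-1,0,0,0],[-1,0,0,-1,0,0,0]]'
python3 -c "
from h import *
go(.6535,-.0298,.31,-16.5)"
```

```text
clock: 16.2
tool_pos: [0.5811, -0.2489, 0.1878]
orientation: [180.0, -0.0, -16.5]
force: [0.3, 0.2, -0.7]
opening: 0.0567
gripper_force: 0.0
clock: 16.82
tool_pos: [0.5813, -0.2488, 0.1879]
orientation: [-180.0, -0.1, -16.5]
force: [-0.7, 1.2, 5.4]
opening: 0.0354
gripper_force: 30.0
[ 0.58125492 -0.24875122  0.18787484]
shift units [ 0.29 -9.22 -4.88] turn units [-0.   -0.01  0.  ]
clock: 17.45
tool_pos: [0.5807, -0.2487, 0.3009]
orientation: [-180.0, 0.0, -16.5]
force: [-0.2, 0.4, -1.1]
opening: 0.0357
gripper_force: 30.0
shift units [ 0.3  -9.22 -0.36] turn units [-0.  0. -0.]
```

```bash

python3 -m handwheel '[[-1,0.03,-0.92,0,0,0,0],[-1,0.03,-0.92,0,0,0,0],[-1,0.03,-0.92,0,0,0,0],[-1,0.03,-0.92,0,0,0,0],[-1,0.03,-0.92,0,0,0,0]]' >/dev/null
python3 -m handwheel '[[-1,0.03,-0.92,0,0,0,0],[-1,0.03,-0.92,0,0,0,0],[-1,0.03,-0.92,0,0,0,0],[-1,0.03,-0.92,0,0,0,0],[-1,0.03,-0.92,0,0,0,0]]' 
python3 -m handwheel '[[-1,0,0,0.4,0,0,0],[-1,0,0,0.15,0,0,0],[-1,0,0,0,0,0,0],[-1,0,0,0,0,0,0]]' 
python3 -c "
from h import *
go(.6535,-.0298,.27,-16.5)
s=snap('side','s2.png')['color'][:,:,::-1]
t=snap('top','t2.png')['color'][:,:,::-1]
print(w2px('side',[.6535,-.0298,.082]),w2px('top',[.6535,-.0298,.082]))
A=cv2.resize(s[175:255,250:350],None,fx=5,fy=5,interpolation=cv2.INTER_CUBIC)
B=cv2.resize(t[165:245,230:290],None,fx=5,fy=5,interpolation=cv2.INTER_CUBIC)
cv2.imwrite('pics/c4.png',np.hstack([A,B]))
"
```

```text
clock: 18.7
tool_pos: [0.654, -0.0289, 0.2997]
orientation: [-180.0, -0.0, -16.5]
force: [0.3, -0.0, -1.3]
opening: 0.0356
gripper_force: 30.0
clock: 19.2
tool_pos: [0.6535, -0.0309, 0.2861]
orientation: [180.0, -0.0, -16.5]
force: [-0.4, -0.2, -1.5]
opening: 0.0358
gripper_force: 30.0
shift units [-0.01 -0.04  0.64] turn units [ 0.   -0.   -0.01]
(np.float64(310.2709258710478), np.float64(210.24484269549347)) (np.float64(271.60353829560216), np.float64(186.51555980081307))
```

View pics/c4.png

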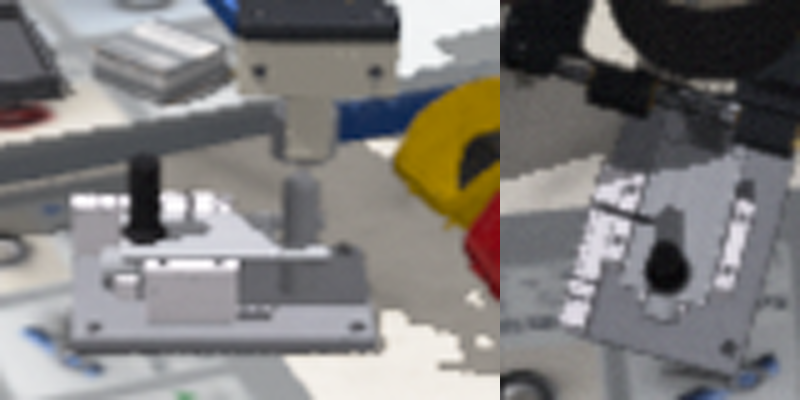

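Side crop: the pin's centre column is at about 301 and the finger with sleeve at about 305 (5x), so they line up to within 1–2 mm, inside the chamfer. I'll lower it, watching the force.

```bash

python3 -m handwheel '[[-1,-0.05,-0.02,0.3,0,0,0],[-1,0,0,0.3,0,0,0],[-1,0,0,0.2,0,0,0],[-1,0,0,0,0,0,0]]' 
python3 -m handwheel '[[-1,0,0,0.15,0,0,0],[-1,0,0,0.15,0,0,0],[-1,0,0,0,0,0,0]]' 

```

```text
clock: 19.8
tool_pos: [0.6525, -0.0294, 0.2652]
orientation: [180.0, 0.0, -16.5]
force: [0.3, 0.2, -1.0]
opening: 0.0356
gripper_force: 30.0
clock: 20.18
tool_pos: [0.6525, -0.0294, 0.2581]
orientation: [-180.0, -0.0, -16.5]
force: [0.6, 1.1, -1.8]
opening: 0.0354
gripper_force: 30.0
```

```bash

python3 -m handwheel '[[-1,0,0,0.3,0,0,0],[-1,0,0,0.3,0,0,0],[-1,0,0,0.2,0,0,0],[-1,0,0,0,0,0,0]]' 
python3 -m handwheel '[[-1,0,0,0.1,0,0,0],[-1,0,0,0,0,0,0]]'
```

```text
clock: 20.68
tool_pos: [0.6525, -0.0293, 0.2377]
orientation: [-180.0, 0.0, -16.5]
force: [2.4, 2.4, -4.0]
opening: 0.0352
gripper_force: 30.0
clock: 20.92
tool_pos: [0.6526, -0.0294, 0.2359]
orientation: [-180.0, -0.0, -16.5]
force: [2.2, 1.8, -3.0]
opening: 0.0358
gripper_force: 30.0
```

```bash

python3 -m handwheel '[[0.2,0,0,0,0,0,0],[0.2,0,0,0,0,0,0],[0.2,0,0,0,0,0,0],[0.2,0,0,0,0,0,0]]' 
python3 -m handwheel '[[0.2,0,0,-0.5,0,0,0],[0.2,0,0,-0.8,0,0,0],[0.2,0,0,-0.8,0,0,0],[0.2,0,0,-0.6,0,0,0],[0.2,0,0,0,0,0,0]]'
python3 -c "
from h import *
go(.57,-.005,.30,-16.5)
s=snap('side','s3.png')['color'][:,:,::-1]
cv2.imwrite('pics/c5.png',cv2.resize(s[175:255,250:350],None,fx=5,fy=5,interpolation=cv2.INTER_CUBIC))
"
```

```text
clock: 21.42
tool_pos: [0.6523, -0.0297, 0.2359]
orientation: [180.0, 0.0, -16.5]
force: [0.4, 0.2, -0.5]
opening: 0.0524
gripper_force: 0.0
clock: 22.05
tool_pos: [0.6528, -0.0295, 0.3052]
orientation: [-179.9, -0.1, -16.5]
force: [0.0, 0.5, -1.0]
opening: 0.0525
gripper_force: 0.0
shift units [-3.45  0.    0.2 ] turn units [-0.01 -0.02  0.  ]
```

View pics/c5.png

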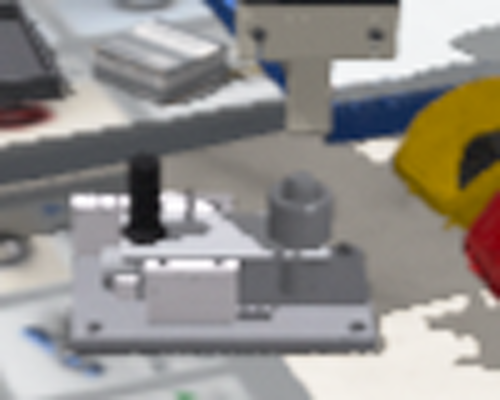

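The sleeve sits on the stop plate around the pin and has been released (side crop 300,215). Now for the knob at crop (145,155).

```bash

python3 -m handwheel '[[0.2,-0.85,0,0,0,0,0],[0.2,-0.85,0,0,0,0,0],[0.2,-0.85,0,0,0,0,0],[0.2,-0.85,0,0,0,0,0],[0.2,0,0,0,0,0,0]]' 
python3 -m handwheel '[[0.2,0,0,0.7,0,0,0],[0.2,0,0,0.7,0,0,0],[0.2,0,0,0.7,0,0,0],[0.2,0,0,0.55,0,0,0],[0.2,0,0,0,0,0,0]]'
python3 -c "
from h import *
go(.571,-.0053,.238,-16.5)"
```

```text
clock: 22.72
tool_pos: [0.5696, -0.0052, 0.3028]
orientation: [180.0, 0.1, -16.5]
force: [0.2, -0.2, 0.2]
opening: 0.0526
gripper_force: 0.0
clock: 23.35
tool_pos: [0.5708, -0.0056, 0.2358]
orientation: [179.9, 0.1, -16.5]
force: [0.4, 0.8, -0.5]
opening: 0.0524
gripper_force: 0.0
shift units [ 0.   -0.01 -0.09] turn units [ 0.01  0.02 -0.  ]
```

```bash

python3 -m handwheel '[[-1,0,0,-0.08,0,0,0],[-1,0,0,0,0,0,0],[-1,0,0,0,0,0,0],[-1,0,0,0,0,0,0],[-1,0,0,0,0,0,0]]' 
python3 -m handwheel '[[-1,0,0,0,0,0,0],[-1,-0.1,0,0,0,0,0],[-1,-0.2,0,0,0,0,0],[-1,-0.2,0,0,0,0,0],[-1,0,0,0,0,0,0]]'
python3 -c "
from h import *
o=get_obs();print(o['force'],o['moment'])"
```

```text
clock: 23.98
tool_pos: [0.5709, -0.0055, 0.2395]
orientation: [180.0, -0.0, -16.5]
force: [-0.8, -0.6, 3.6]
opening: 0.0165
gripper_force: 30.0
clock: 24.6
tool_pos: [0.5592, -0.0022, 0.2394]
orientation: [180.0, -0.1, -16.5]
force: [1.9, -6.0, 0.2]
opening: 0.0165
gripper_force: 30.0
[ 1.89990706 -5.96688371  0.21232479] [-2.01320934 -1.00332435 -0.03056919]
```

```bash

python3 -m handwheel '[[-1,-0.1,0.04,0,0,0,0],[-1,-0.2,0.01,0,0,0,0],[-1,0,0,0,0,0,0]]'

```

```text
clock: 24.98
tool_pos: [0.5522, -0.0006, 0.2395]
orientation: [-179.9, -0.1, -16.5]
force: [4.8, -0.7, -1.5]
opening: 0.0168
gripper_force: 30.0
```

```bash

python3 -m handwheel '[[-1,-0.2,0.006,0,0,0,0],[-1,-0.25,0.008,0,0,0,0],[-1,-0.25,0.008,0,0,0,0],[-1,-0.25,0.008,0,0,0,0],[-1,0,0,0,0,0,0]]'
python3 -m handwheel '[[-1,0,0,0,0,0,0],[-1,0,0,0,0,0,0]]'
python3 -c "
from h import *
p=get_obs()['tool_pos'];print(np.linalg.norm(p[:2]-[.5709,-.0055]))
s=snap('side','s4.png')['color'][:,:,::-1];t=snap('top','t4.png')['color'][:,:,::-1]
A=cv2.resize(s[180:250,250:345],None,fx=6,fy=6,interpolation=cv2.INTER_CUBIC)
B=cv2.resize(t[175:245,245:280],None,fx=6,fy=6,interpolation=cv2.INTER_CUBIC)
cv2.imwrite('pics/c6.png',np.hstack([A,B]))
"
```

```text
clock: 25.6
tool_pos: [0.5295, 0.0056, 0.2395]
orientation: [-179.9, -0.2, -16.5]
force: [7.5, -2.5, -5.4]
opening: 0.0169
gripper_force: 30.0
clock: 25.85
tool_pos: [0.5298, 0.0055, 0.2395]
orientation: [-179.9, -0.2, -16.5]
force: [8.3, -2.6, -4.7]
opening: 0.0167
gripper_force: 30.0
0.04251961060001143
```

View pics/c6.png

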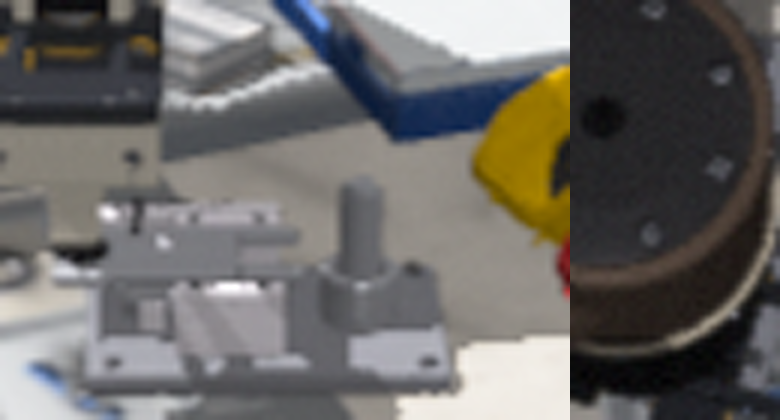

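```bash

python3 -m handwheel '[[-1,-0.08,0.002,0,0,0,0],[-1,0,0,0,0,0,0],[-1,0,0,0,0,0,0],[-1,0,0,0,0,0,0],[-1,0,0,0,0,0,0]]'
python3 -c "
from h import *
p=get_obs()['tool_pos'];print(np.linalg.norm(p[:2]-[.5709,-.0055]))
s=snap('side','s5.png')
print(w2px('side',[.6525-.0815-.0432,-.0295+.0241+.0128,.05]))
A=cv2.resize(s['color'][195:235,250:310,::-1],None,fx=13,fy=13,interpolation=cv2.INTER_CUBIC)
cv2.imwrite('pics/c7.png',A)
"
```

```text
clock: 26.58
tool_pos: [0.528, 0.006, 0.2395]
orientation: [-179.9, -0.2, -16.5]
force: [7.3, -3.2, -4.0]
opening: 0.017
gripper_force: 30.0
0.044462069631864304
(np.float64(261.8197198382936), np.float64(220.26896810826645))
```

View pics/c7.png

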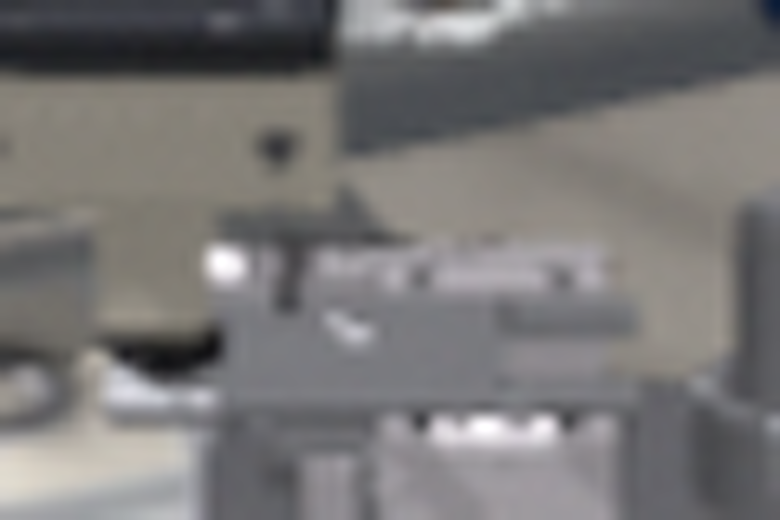

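The sleeve lies at the foot of the pin. The knob foot shows at u≈262, against 261.8 predicted for a 45 mm draw. The knob is still held.

```bash
python3 -c "
from plant import *
print(close_job())"
```

```text
the job is handed in; nothing more can be done
None
```

The job is handed in: the tight sleeve is in the reject tray, the other sleeve has dropped to the foot of the pin, and the gripper is still holding the knob with the plate drawn about 44 mm (by tool travel; I didn't read the pointer against the long lines).

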